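# Seat the keyed lid of the key ring dish

### The arm

A 6-joint arm with a two-finger parallel gripper is mounted at the origin on the work surface. World frame = base frame: x ahead of the robot, y to its left, z up, the work surface at z = 0. Lengths are in m, angles in rad, forces in N, time in s.
With the tool pointing down it reaches from about 0.275 to 0.875 m from the base axis. Payload 12.5 kg.
Tool frame: the origin (TCP) lies between the finger pads; the fingertips stand robot.tips_ahead ahead of it and the grasp point (between the pads) is the TCP (robot.tips_ahead is the distance from the TCP to the fingertips, in m); z points along the fingers, y is the direction in which the jaws open and shut (so a half turn about z gives the same grasp; the last joint's range is limited). The gripper opens to 85 mm and grips with 20 to 120 N. Pads are 22 mm wide; open, the fingers measure 114 mm over their backs; the gripper's body (76 mm by 85 mm) begins 54 mm behind the grasp point. The pads swing forward as they close: fully open they stand 13 mm farther back than shut.
Start: joints at [-1.311, 0.351, 1.652, -0, 1.139, -0.085], TCP at [0.186, -0.518, 0.25] pointing down, gripper open.
Joint ranges: [-2.75, 2.75], [-0.79, 2.1], [0.01, 2.65], [-1.57, 4.71], [0.07, 3.14], [-2.87, 2.87]. Speed limits (rad/s): [2.22, 2.22, 2.79, 3.14, 3.14, 3.14].

### API

Orientations are given as [roll, pitch, yaw] about the fixed x, y, z axes, in that order (R = Rz(yaw) Ry(pitch) Rx(roll)).
In Python, from rig import robot, cams gives the robot as it stands.
- The arm moves only by the tool play_rows, never from a script. Its arguments are lists of equal length, an entry for each row: "dr": the turn, a rotation vector about the tool's x, y, z as a fraction of full scale, a list of three; "dp": the shift along the tool's x, y, z as a fraction of full scale, a list of three; "gripper": the gripper command: -1 is fully open, 1 is shut, values between are in proportion. A call has 1 to 5 rows; each row is the pose to reach, as a shift and turn from the pose measured when the call began, along the tool's axes at that moment; what a row does not reach only later rows make up. Full scale, the value 1, is 15 cm for a shift and 0.5 rad for a turn. A row lasts 1/8 s, in which the tool goes at most 62.5 mm and 10.7 degrees, less where a joint would pass 70% of its speed; a pose out of reach is approached as far as the arm can. A call with a number of a shift or a turn outside -1 to 1 is refused whole. A call with a gripper value outside its range is refused whole. The fingers move at their own pace and stop on an object; "newtons" is the grip in N (left out, the last holds). Time passes only in rows, so rows that repeat a pose let the fingers close. It gives the time, the measured TCP pose, the force and the opening at its end, in the units of the state.
- robot.state(): the state, without advancing time (a new reading comes with each control period).
- cams.capture(name): name is "side" or "top" or "wrist"; returns (picture, depth): 420x560x3 uint8, red, green, blue; 420x560 float32, m along the optical axis (not along the pixel's ray), 0 where there is no reading.
- cams.get_calibration(name): a dict with "camera_matrix" (3x3 intrinsics, pixels), "world_to_cam" (4x4, takes a point from world to camera coordinates); the wrist camera has in their place "hand_eye" (4x4, takes a point from camera to tool coordinates, whose origin is the TCP and whose axes are the flange's). Camera axes: x right, y up, looking along -z (the intrinsics and any distortion apply to the point x, -y, -z); pixel columns grow to the right and rows downward; lengths in m; the calibration is good to about 2 mm. A picture is of the moment at which its call begins: read the wrist's pose just before it. get_calibration takes no time and is no camera call.
- robot.close_job(): hands the job in, once; it reports no verdict.
The state is a dict: "time_s": time; "q": joint angles; "qvel": joint speeds; "joint_torque": joint torques, N m; "position": TCP position; "tcp_rot": TCP orientation; "contact_force": force on the tool from outside, world axes, zero at the start; "moment": the same for the moment, N m; "grip_width": opening from 0.0 (shut) to 1.0 (fully open).
Only numpy, scipy, OpenCV 4.12 (cv2) and the standard library are available. Lean on these libraries where they do the work, as an engineer would, in place of code of your own. Each camera call takes 0.05 s, during which the arm holds its last target.

### The job

Push the lid of the round key ring dish round with a fingertip until the notch in its edge stands over the dish's steel pin, then press the lid down until it is fully home. Never lift the lid off the dish, and leave the other things on the ledge where they are.

Things in the scene. Friction and masses are not known exactly. Their poses are not given: they have to be found in the camera images.
- dish: Brass-coloured aluminium key ring dish, 144 mm diameter, screwed to the ledge (it cannot move). Origin: centre of its underside, on the ledge; z up; x points from the axis towards the pin. Its flat shoulder, faced with black rubber, is 26 mm above the ledge. A hidden spigot in the lid's hollow knob keeps the lid centred, with 0.8 mm play.
- pin (a point): Centre of the top of the visible half of the steel locating pin: a flat radial bar fixed on the dish's shoulder, 7 mm wide, reaching from 48 to 70 mm from the dish's axis, top 33 mm above the ledge. This point is 63 mm from the axis; about 13 mm of the bar shows outside the lid's edge.
- lid: Loose round brass-coloured lid, 150 to 220 g; plate 114 mm diameter, 5 mm thick. Origin: centre of the plate's underside, on the dish's axis; z up; x points to the notch. Starts level, underside 34 mm above the ledge (1 mm above the pin) on a hidden stiff cork ring; turns freely either way about the dish's axis (about 1 N at the stud) and stays where left. Home: underside 27.5 mm above the ledge.
- notch (a point): Centre of the open notch in the lid's edge, level with the plate's top: 14 mm wide, cut radially from the edge (57 mm from the axis) in to 45 mm; this point is 51 mm from the lid's axis.
- stud (a point): Top centre of the aluminium finger stud on the lid: an upright round stud, 14 mm diameter, 17 mm tall above the plate's top, 45 mm from the lid's axis, straight opposite the notch. Push its side to turn the lid. Its top is 56 mm above the ledge at the start.
- knob (a point): Top centre of the lid's round central knob, 26 mm diameter, 28 mm tall above the plate; 67 mm above the ledge at the start, 60.5 mm when home. Best place to press: with the notch over the pin about 7 N slides the lid down 6.5 mm and it stays down; with the notch elsewhere the pin stops that side and the lid only tips about 3 degrees.
- flask: Bystander, leave alone: stainless steel hip flask lying closed, 95 x 115 mm plus a 26 mm neck and cap, 25 mm thick. Origin on its underside.
- rollon: Bystander, leave alone: white plastic roll-on bottle standing upright, 44 mm diameter, 93 mm tall. Origin on its underside.
- keys: Bystander, leave alone: two steel keys on a 36 mm split ring lying flat, about 80 mm long, 4 mm thick; origin at the ring's centre.
- balm_tin: Bystander, leave alone: round aluminium tin, 52 mm diameter, 18 mm tall. Origin on its underside.
- comb: Bystander, leave alone: wooden comb lying flat, 170 x 35 x 6 mm. Origin on its underside.
- acrylic_box: Bystander, leave alone: clear acrylic box with its sliding lid shut, 110 x 75 x 43 mm. Origin on its underside.
- padlock: Bystander, leave alone: small brass padlock lying flat, 67 x 36 x 14 mm; origin under its body's centre.
Not all that is in view belongs to the job. What is shaped like the dish but red is not meant.

How it is judged:
On the way, in this order (a step that is already met when the one before it is completed fails the run):
1. the lid is turned so that its notch stands over the pin (x of notch in the frame of dish above 0.03 m and y of notch in the frame of dish between -0.008 and 0.008 m), for 0.04 s.
2. then the fingers press the lid (over 3 N) down home (contact force between the fingers and lid above 3 N and z of lid in the frame of dish between 0.025 and 0.0292 m and angle between lid's own z axis and vertical below 0.05 rad and x of notch in the frame of dish above 0.03 m and y of notch in the frame of dish between -0.006 and 0.006 m), for 0.02 s.
At the end, for the whole second after the job is handed in: The lid lies level (within 3 degrees) and at rest on the dish, its underside 25 to 29.2 mm above the ledge (home is 27.5), its notch around the pin (centre within 6 mm of the pin's centre line) (z of lid in the frame of dish between 0.025 and 0.0292 m and angle between lid's own z axis and vertical below 0.05 rad and linear speed of lid below 0.02 m/s and x of notch in the frame of dish above 0.03 m and y of notch in the frame of dish between -0.006 and 0.006 m); the robot touches nothing.
It fails at once if the lid is lifted more than 8 mm above its starting height (z of lid in the frame of dish above 0.042 m).
It fails at once if a bystander is moved more than 20 mm (distance of any of flask, rollon, keys, balm_tin, comb, acrylic_box, padlock from where it was at the start of the episode above 0.02 m).
It also fails if it takes over 61 s, if anything falls off the work surface, if the arm or the gripper's body presses on something with over 40 N, if the wrist force passes 120 N, or if a joint passes its speed limit or range.

## Working session

There is one attempt and no reset: what is moved stays moved. The work goes in short steps, Python scripts to look and compute and a tool call to move; the robot and the scene stay as the last step left them, time stands still between calls to the robot, and variables do not carry over. Pictures are saved under pics/ and viewed, and the job is handed in when it is done.

Besides the shell and the picture viewer there is one more tool, called after ">>>" by a JSON object that holds its "op" and its "data". play_rows: Moves the arm, as the interface text tells. Its arguments: {"type":"object","properties":{"dr":{"type":"array","items":{"type":"array","items":{"type":"number","minimum":-1,"maximum":1}}},"dp":{"type":"array","items":{"type":"array","items":{"type":"number","minimum":-1,"maximum":1}}},"gripper":{"type":"array","items":{"type":"number"}},"newtons":{"type":"number"}},"required":["dr","dp","gripper"]}

```bash
ls; mkdir -p pics; python3 - <<'E'
from rig import robot,cams
import cv2,numpy as np
print(robot.state(), robot.tips_ahead)
for n in ["side","top","wrist"]:
    im,d=cams.capture(n); cv2.imwrite(f"pics/a_{n}.png",im[:,:,::-1]); np.save(f"a_{n}.npy",d)
    print(n,cams.get_calibration(n))
E
```

```text
pics
{'time_s': 0.0, 'q': array([-1.31059997e+00,  3.51221546e-01,  1.65241281e+00,  1.31105922e-05,
        1.13908930e+00, -8.45903554e-02]), 'qvel': array([ 0.00099676,  0.00088374, -0.00045048, -0.00060884, -0.00154069,
       -0.00097281]), 'joint_torque': array([ 2.36642736e-04, -5.06095290e+01, -2.91405094e+01, -1.89499769e-05,
        4.52687076e-03,  2.04302137e-05]), 'position': array([ 0.18585205, -0.51732845,  0.24977074]), 'tcp_rot': array([-3.14046671e+00, -1.07416414e-04,  3.44781157e-01]), 'contact_force': array([ 0.35840381, -0.06199601, -0.42906821]), 'moment': array([ 0.026143  ,  0.00268618, -0.0196312 ]), 'grip_width': 0.9989148078350276} 0.019
side {'camera_matrix': array([[536.3661534 ,   0.        , 292.02986217],
       [  0.        , 536.3661534 , 212.42980774],
       [  0.        ,   0.        ,   1.        ]]), 'world_to_cam': array([[-0.75029436, -0.66108145, -0.00544852,  0.41347275],
       [ 0.40556352, -0.46677156,  0.78590237, -0.25646981],
       [-0.5220887 ,  0.5874484 ,  0.61832659, -0.91192144],
       [ 0.        ,  0.        ,  0.        ,  1
[... 381 characters left out ...]
   [-2.07566036e-01, -1.94885714e-02,  9.78026859e-01,
        -8.88359827e-01],
       [ 0.00000000e+00,  0.00000000e+00,  0.00000000e+00,
         1.00000000e+00]])}
wrist {'camera_matrix': array([[334.27749322,   0.        , 281.37317181],
       [  0.        , 334.27749322, 201.42503192],
       [  0.        ,   0.        ,   1.        ]]), 'hand_eye': array([[-2.52926702e-04,  9.54035604e-01,  2.99693179e-01,
         7.68638788e-02],
       [ 9.99999948e-01,  1.81704603e-04,  2.65518316e-04,
        -6.25743165e-04],
       [ 1.98858297e-04,  2.99693230e-01, -9.54035601e-01,
        -1.24065194e-01],
       [ 0.00000000e+00,  0.00000000e+00,  0.00000000e+00,
         1.00000000e+00]])}
```

View pics/a_top.png

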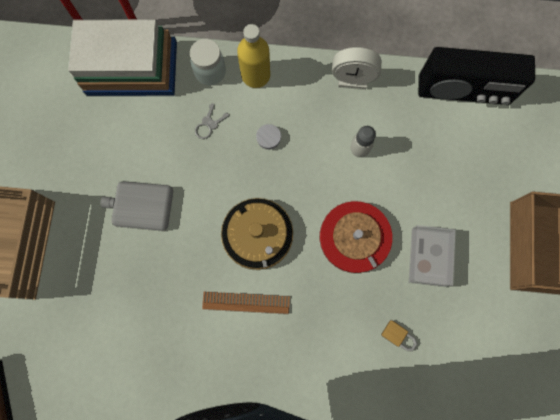

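View pics/a_side.png

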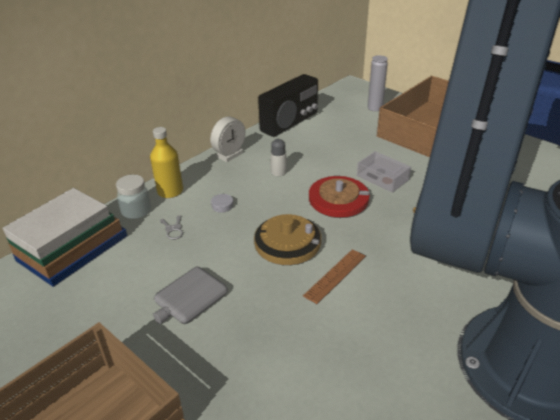

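View pics/a_wrist.png

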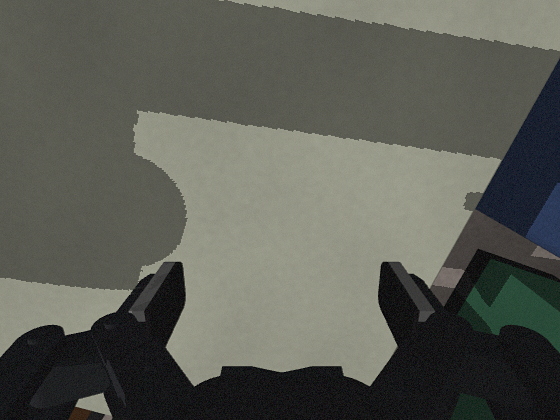

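The brass dish sits at top (257,234). The red decoy is beside it at (357,237). I'll zoom in on the brass one.

```bash
cat > h.py <<'E'
import numpy as np,cv2
from rig import robot,cams
def w2p(n,P):
    c=cams.get_calibration(n);K=c["camera_matrix"];T=c["world_to_cam"]
    q=T[:3,:3]@np.array(P)+T[:3,3]; return np.array([K[0,2]+K[0,0]*q[0]/-q[2],K[1,2]+K[1,1]*(-q[1])/-q[2]])
def p2w(n,uv,z):
    c=cams.get_calibration(n);K=c["camera_matrix"];T=c["world_to_cam"]
    if "world_to_cam" not in c: raise
    r=np.array([(uv[0]-K[0,2])/K[0,0],-(uv[1]-K[1,2])/K[1,1],-1]);R=T[:3,:3]
    d=R.T@r;o=-R.T@T[:3,3]; return o+d*(z-o[2])/d[2]
E
python3 - <<'E'
from h import *
im=cv2.imread("pics/a_top.png")[190:280,205:305]; cv2.imwrite("pics/b_top.png",cv2.resize(im,None,fx=6,fy=6,interpolation=cv2.INTER_CUBIC))
im=cv2.imread("pics/a_side.png")[200:275,240:335]; cv2.imwrite("pics/b_side.png",cv2.resize(im,None,fx=6,fy=6,interpolation=cv2.INTER_CUBIC))
for uv,z in [((257,234),.026),((257,230),.067),((268,250),.056)]: print(p2w("top",uv,z))
E
```

```text
[0.5182294 0.0480129 0.026    ]
[0.51923618 0.04621034 0.067     ]
[0.48480877 0.0219723  0.056     ]
```

View pics/b_top.png

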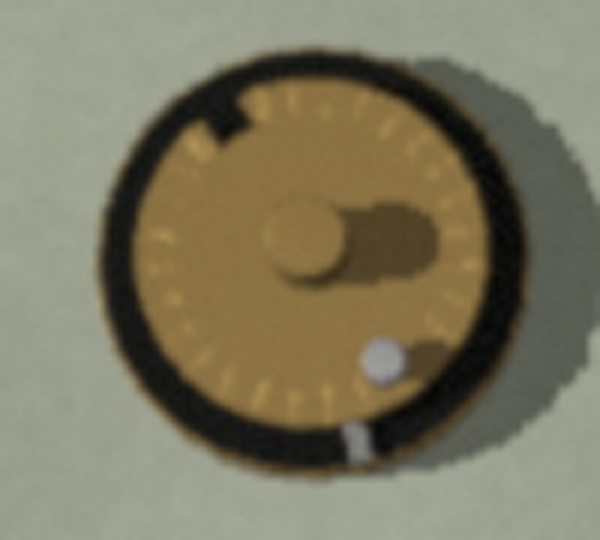

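View pics/b_side.png

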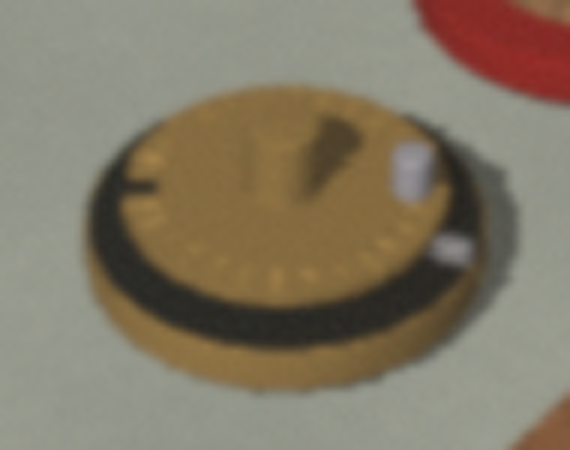

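```bash
python3 - <<'E'
from h import *
f=lambda x,y,ox,oy:((x+.5)/6-.5+ox,(y+.5)/6-.5+oy)
T=dict(knob=(304,236,.067),stud=(383,361,.056),notch=(226,113,.039),pin=(357,442,.033),lidrim=(311,253,.039),dish=(312,261,.026))
S=dict(knob=(281,133,.067),stud=(413,152,.056),notch=(140,186,.039),pin=(452,248,.033))
for n,D,o in (("top",T,(205,190)),("side",S,(240,200))):
    k=p2w(n,f(*D["knob"][:2],*o),.067)
    for a,(x,y,z) in D.items():
        p=p2w(n,f(x,y,*o),z); r=p-k; print(n,a,p.round(4),"r",np.hypot(*r[:2]).round(4),"ang",np.degrees(np.arctan2(r[1],r[0])).round(1))
E
```

```text
top knob [0.521  0.0497 0.067 ] r 0.0 ang 0.0
top stud [0.4854 0.0212 0.056 ] r 0.0456 ang -141.3
top notch [0.564  0.0816 0.039 ] r 0.0536 ang 36.5
top pin [0.4614 0.0277 0.033 ] r 0.0635 ang -159.7
top lidrim [0.5204 0.0488 0.039 ] r 0.0011 ang -120.0
top dish [0.52  0.049 0.026] r 0.0012 ang -145.1
side knob [0.5179 0.0546 0.067 ] r 0.0 ang 0.0
side stud [0.4855 0.0224 0.056 ] r 0.0458 ang -135.2
side notch [0.5588 0.0837 0.039 ] r 0.0502 ang 35.4
side pin [0.4594 0.0319 0.033 ] r 0.0627 ang -158.8
```

```bash
cat >> h.py <<'E'
from scipy.spatial.transform import Rotation as Ro
def plan(pos,yaw):
    s=robot.state(); R=Ro.from_euler('xyz',s["tcp_rot"]); Rt=Ro.from_euler('xyz',[np.pi,0,yaw])
    d=R.inv().apply(np.array(pos)-s["position"]); r=(R.inv()*Rt).as_rotvec()
    print("t",s["time_s"],"pos",s["position"].round(4),"yaw",np.degrees(s["tcp_rot"][2]).round(1),"F",s["contact_force"].round(2)); print("dp",(d/.15).round(3),"dr",(r/.5).round(3))
def plan_stud(phi,z,r=.045,c=(.5205,.049)):
    a=np.radians(phi); plan([c[0]+r*np.cos(a),c[1]+r*np.sin(a),z],a+np.pi)
E
python3 -c "
from h import *
plan_stud(-141,.25)"
```

```text
t 0.15 pos [ 0.1859 -0.5174  0.2499] yaw 19.8 F [ 0.05 -0.45 -0.07]
dp [ 3.093e+00 -2.701e+00  2.000e-03] dr [-0.002 -0.    -0.672]
```

>>> {"op": "play_rows", "data": {"dp": [[0.25,-0.22,0],[0.6,-0.52,0],[1,-0.87,0],[1,-0.87,0]], "dr": [[0,0,0],[0,0,0],[0,0,0],[0,0,0]], "gripper": [-1,-1,-1,-1]}}

```text
time_s: 0.65
position: [0.2837, -0.3414, 0.25]
tcp_rot: [-3.14, -0.0, 0.347]
contact_force: [0.3, -0.9, 0.3]
grip_width: 1.001
```

>>> {"op": "play_rows", "data": {"dp": [[0.3,-0.26,0],[0.65,-0.57,0],[1,-0.87,0],[1,-0.87,0]], "dr": [[0,0,0],[0,0,0],[0,0,0],[0,0,0]], "gripper": [-1,-1,-1,-1]}}

```text
time_s: 1.15
position: [0.3814, -0.1651, 0.2502]
tcp_rot: [-3.14, -0.0, 0.351]
contact_force: [0.1, -0.6, -0.0]
grip_width: 1.001
```

```bash
python3 -c "
from h import *
plan_stud(-141,.22)"
```

```text
t 1.15 pos [ 0.3814 -0.1651  0.2502] yaw 20.1 F [ 0.15 -0.6  -0.01]
dp [ 1.077 -0.924  0.203] dr [-0.003 -0.001 -0.66 ]
```

>>> {"op": "play_rows", "data": {"dp": [[0.3,-0.27,0.05],[0.65,-0.57,0.1],[1,-0.92,0.2],[1,-0.92,0.2]], "dr": [[0,0,-0.2],[0,0,-0.4],[0,0,-0.66],[0,0,-0.66]], "gripper": [0.4,0.4,0.4,0.4]}}

```text
time_s: 1.65
position: [0.4754, 0.018, 0.2196]
tcp_rot: [-3.139, -0.0, 0.685]
contact_force: [-0.4, -0.3, -0.2]
grip_width: 0.299
```

```bash
python3 -c "
from h import *
plan_stud(-141,.22)
im,d=cams.capture('wrist'); cv2.imwrite('pics/c_wrist.png',im[:,:,::-1])
print(robot.state()['grip_width'])"
```

```text
t 1.65 pos [0.4754 0.018  0.2196] yaw 39.2 F [-0.45 -0.31 -0.17]
dp [ 0.063  0.029 -0.003] dr [-0.004 -0.     0.008]
0.2993193204645425
```

View pics/c_wrist.png

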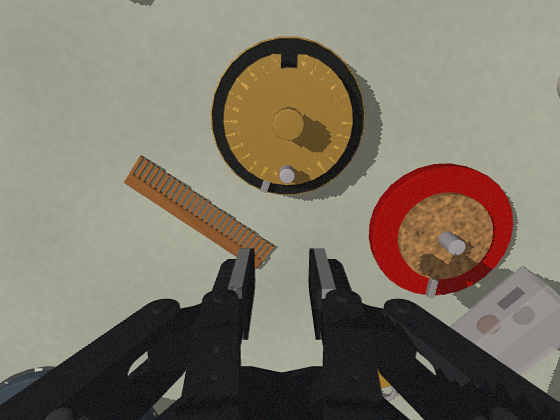

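The wrist view shows the notch at (289,60), the knob at (288,123), the stud at (287,175) and the pin at (266,185). I'll turn these into world positions.

```bash
cat >> h.py <<'E'
def wp2w(uv,z,s=None):
    s=s or robot.state(); c=cams.get_calibration("wrist");K=c["camera_matrix"];H=c["hand_eye"]
    r=np.array([(uv[0]-K[0,2])/K[0,0],-(uv[1]-K[1,2])/K[1,1],-1])
    R=Ro.from_euler('xyz',s["tcp_rot"]).as_matrix()
    o=R@H[:3,3]+s["position"]; d=R@H[:3,:3]@r; return o+d*(z-o[2])/d[2]
E
python3 - <<'E'
from h import *
D=dict(knob=(288,123,.067),stud=(287,175,.056),notch=(289,61,.039),pin=(266,186,.033),dish=(288,115,.026))
k=wp2w(D["knob"][:2],.067)
for a,(x,y,z) in D.items():
    p=wp2w((x,y),z); r=p-k; print(a,p.round(4),np.hypot(*r[:2]).round(4),np.degrees(np.arctan2(r[1],r[0])).round(1))
plan_stud(-140,.085)
E
```

```text
knob [0.5225 0.0509 0.067 ] 0.0 0.0
stud [0.4869 0.0226 0.056 ] 0.0455 -141.4
notch [0.5611 0.0811 0.039 ] 0.049 37.9
pin [0.462  0.0278 0.033 ] 0.0648 -159.1
dish [0.5261 0.0531 0.026 ] 0.0042 30.3
t 1.7 pos [0.4758 0.0186 0.2194] yaw 39.1 F [-1.94  0.27 -0.28]
dp [0.059 0.038 0.896] dr [-0.005 -0.001 -0.031]
```

```bash
sed -i 's/c=(.5205,.049)/c=(.5215,.0500)/' h.py; python3 -c "
from h import *
plan_stud(-141.5,.09)"
```

```text
t 1.7 pos [0.4758 0.0186 0.2194] yaw 39.1 F [-1.94  0.27 -0.28]
dp [0.068 0.029 0.863] dr [-0.005 -0.001  0.022]
```

>>> {"op": "play_rows", "data": {"dp": [[0.02,0.01,0.25],[0.05,0.03,0.6],[0.068,0.029,0.86],[0.068,0.029,0.86]], "dr": [[0,0,0],[0,0,0.02],[0,0,0.02],[0,0,0.02]], "gripper": [0.4,0.4,0.4,0.4]}}

```text
time_s: 2.2
position: [0.4848, 0.0211, 0.0885]
tcp_rot: [-3.136, 0.004, 0.672]
contact_force: [0.2, 0.1, 1.3]
grip_width: 0.298
```

```bash
python3 -c "
from h import *
plan_stud(-141.5,.064)
im,d=cams.capture('wrist'); cv2.imwrite('pics/d_wrist.png',im[:,:,::-1])
"
```

```text
t 2.2 pos [0.4848 0.0211 0.0885] yaw 38.5 F [0.22 0.15 1.34]
dp [0.012 0.003 0.163] dr [-0.012  0.007 -0.   ]
```

View pics/d_wrist.png

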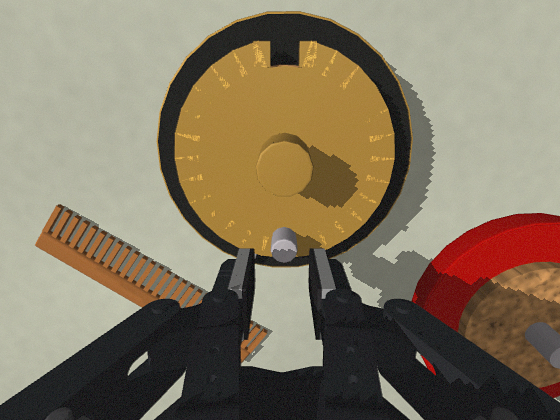

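The stud at (284,240) sits midway between the fingers (245 and 320). I'll go down around it.

>>> {"op": "play_rows", "data": {"dp": [[0.01,0.003,0.08],[0.012,0.003,0.16],[0.012,0.003,0.163]], "dr": [[0,0,0],[-0.01,0.007,0],[-0.01,0.007,0]], "gripper": [0.4,0.4,0.4]}}

```text
time_s: 2.62
position: [0.4872, 0.022, 0.0654]
tcp_rot: [3.141, -0.002, 0.672]
contact_force: [0.0, 0.6, -0.2]
grip_width: 0.303
```

```bash
python3 -c "
from h import *
plan_stud(-141.5,.064)
for i in (1,2,3,4,5):
  plan_stud(-141.5+i*6,.064)
im,d=cams.capture('wrist'); cv2.imwrite('pics/e_wrist.png',im[:,:,::-1])
"
```

```text
t 2.625 pos [0.4872 0.022  0.0654] yaw 38.5 F [ 0.04  0.57 -0.2 ]
dp [-0.005 -0.004  0.01 ] dr [ 0.002 -0.004  0.   ]
t 2.625 pos [0.4872 0.022  0.0654] yaw 38.5 F [ 0.04  0.57 -0.2 ]
dp [-0.003  0.028  0.01 ] dr [ 0.002 -0.003 -0.209]
t 2.625 pos [0.4872 0.022  0.0654] yaw 38.5 F [ 0.04  0.57 -0.2 ]
dp [0.002 0.059 0.01 ] dr [ 0.002 -0.003 -0.419]
t 2.625 pos [0.4872 0.022  0.0654] yaw 38.5 F [ 0.04  0.57 -0.2 ]
dp [0.01  0.089 0.01 ] dr [ 0.002 -0.003 -0.628]
t 2.625 pos [0.4872 0.022  0.0654] yaw 38.5 F [ 0.04  0.57 -0.2 ]
dp [0.021 0.118 0.01 ] dr [ 0.002 -0.003 -0.837]
t 2.625 pos [0.4872 0.022  0.0654] yaw 38.5 F [ 0.04  0.57 -0.2 ]
dp [0.036 0.146 0.01 ] dr [ 0.003 -0.003 -1.047]
```

View pics/e_wrist.png

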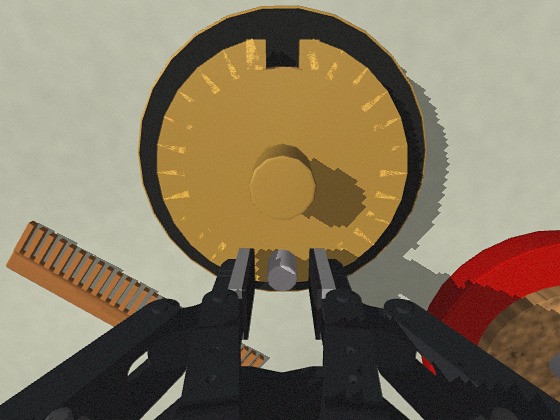

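>>> {"op": "play_rows", "data": {"dp": [[-0.003,0.028,0.01],[0.002,0.059,0.01],[0.01,0.089,0.01],[0.021,0.118,0.01],[0.032,0.14,0.01]], "dr": [[0,0,-0.21],[0,0,-0.42],[0,0,-0.63],[0,0,-0.84],[0,0,-0.99]], "gripper": [0.4,0.4,0.4,0.4,0.4]}}

```text
time_s: 3.3
position: [0.5044, 0.0085, 0.0647]
tcp_rot: [3.14, -0.001, 1.17]
contact_force: [-0.0, 0.6, -0.9]
grip_width: 0.301
```

```bash
cat >> h.py <<'E'
def steps(phi0,n=5,st=5.5,z=.064):
    import io,contextlib
    for i in range(1,n+1): plan_stud(phi0+st*i,z)
E
python3 -c "
from h import *
steps(-113.5)
im,d=cams.capture('wrist'); cv2.imwrite('pics/f_wrist.png',im[:,:,::-1])
"
```

```text
t 3.3 pos [0.5044 0.0085 0.0647] yaw 67.0 F [-0.03  0.59 -0.93]
dp [0.    0.023 0.004] dr [ 0.004 -0.003 -0.173]
t 3.3 pos [0.5044 0.0085 0.0647] yaw 67.0 F [-0.03  0.59 -0.93]
dp [0.004 0.052 0.005] dr [ 0.004 -0.002 -0.365]
t 3.3 pos [0.5044 0.0085 0.0647] yaw 67.0 F [-0.03  0.59 -0.93]
dp [0.011 0.08  0.005] dr [ 0.004 -0.002 -0.557]
t 3.3 pos [0.5044 0.0085 0.0647] yaw 67.0 F [-0.03  0.59 -0.93]
dp [0.02  0.107 0.005] dr [ 0.004 -0.002 -0.749]
t 3.3 pos [0.5044 0.0085 0.0647] yaw 67.0 F [-0.03  0.59 -0.93]
dp [0.032 0.133 0.005] dr [ 0.005 -0.002 -0.941]
```

View pics/f_wrist.png

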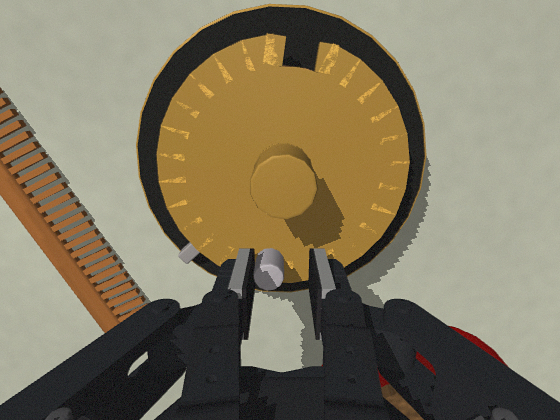

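The lid follows the finger, with the stud resting on the left pad at (268,270) and the pin at (189,254). I'll carry on.

>>> {"op": "play_rows", "data": {"dp": [[0,0.023,0.005],[0.004,0.052,0.005],[0.011,0.08,0.005],[0.02,0.107,0.005],[0.032,0.135,0.005]], "dr": [[0,0,-0.18],[0,0,-0.37],[0,0,-0.56],[0,0,-0.75],[0,0,-0.95]], "gripper": [0.4,0.4,0.4,0.4,0.4]}}

```text
time_s: 3.98
position: [0.5253, 0.005, 0.0643]
tcp_rot: [3.139, -0.0, 1.65]
contact_force: [-1.1, 0.3, 0.4]
grip_width: 0.297
```

```bash
python3 -c "
from h import *
steps(-86.5)"
```

```text
t 3.975 pos [0.5253 0.005  0.0643] yaw 94.6 F [-1.11  0.26  0.36]
dp [0.002 0.022 0.002] dr [ 0.006 -0.    -0.155]
t 3.975 pos [0.5253 0.005  0.0643] yaw 94.6 F [-1.11  0.26  0.36]
dp [0.006 0.05  0.002] dr [ 0.006  0.    -0.347]
t 3.975 pos [0.5253 0.005  0.0643] yaw 94.6 F [-1.11  0.26  0.36]
dp [0.012 0.078 0.002] dr [ 0.006  0.    -0.539]
t 3.975 pos [0.5253 0.005  0.0643] yaw 94.6 F [-1.11  0.26  0.36]
dp [0.021 0.106 0.003] dr [ 0.006  0.001 -0.731]
t 3.975 pos [0.5253 0.005  0.0643] yaw 94.6 F [-1.11  0.26  0.36]
dp [0.033 0.132 0.003] dr [ 0.006  0.001 -0.923]
```

>>> {"op": "play_rows", "data": {"dp": [[0.002,0.022,0.002],[0.006,0.05,0.002],[0.012,0.078,0.002],[0.021,0.106,0.002],[0.033,0.132,0.002]], "dr": [[0,0,-0.16],[0,0,-0.35],[0,0,-0.54],[0,0,-0.73],[0.005,0,-0.93]], "gripper": [0.4,0.4,0.4,0.4,0.4]}}

```text
time_s: 4.6
position: [0.5447, 0.0116, 0.0644]
tcp_rot: [3.141, 0.001, 2.117]
contact_force: [1.0, 0.2, -0.6]
grip_width: 0.303
```

```bash
python3 -c "
from h import *
steps(-59)"
```

```text
t 4.6 pos [0.5447 0.0116 0.0644] yaw 121.3 F [ 0.98  0.23 -0.63]
dp [0.    0.028 0.003] dr [ 0.     0.001 -0.181]
t 4.6 pos [0.5447 0.0116 0.0644] yaw 121.3 F [ 0.98  0.23 -0.63]
dp [0.004 0.057 0.003] dr [ 0.     0.001 -0.373]
t 4.6 pos [0.5447 0.0116 0.0644] yaw 121.3 F [ 0.98  0.23 -0.63]
dp [0.011 0.085 0.003] dr [ 0.     0.001 -0.565]
t 4.6 pos [0.5447 0.0116 0.0644] yaw 121.3 F [ 0.98  0.23 -0.63]
dp [0.02  0.112 0.003] dr [ 0.     0.001 -0.757]
t 4.6 pos [0.5447 0.0116 0.0644] yaw 121.3 F [ 0.98  0.23 -0.63]
dp [0.032 0.138 0.003] dr [-0.     0.001 -0.949]
```

>>> {"op": "play_rows", "data": {"dp": [[0,0.028,0.002],[0.004,0.057,0.002],[0.011,0.085,0.002],[0.02,0.112,0.002],[0.032,0.138,0.002]], "dr": [[0,0,-0.18],[0,0,-0.37],[0,0,-0.57],[0,0,-0.76],[0,0,-0.95]], "gripper": [0.4,0.4,0.4,0.4,0.4]}}

```text
time_s: 5.22
position: [0.5599, 0.0266, 0.0644]
tcp_rot: [-3.141, 0.001, 2.594]
contact_force: [0.1, -0.4, -0.3]
grip_width: 0.299
```

```bash
python3 -c "
from h import *
steps(-31.5)
im,d=cams.capture('wrist'); cv2.imwrite('pics/g_wrist.png',im[:,:,::-1])"
```

```text
t 5.225 pos [0.5599 0.0266 0.0644] yaw 148.6 F [ 0.07 -0.42 -0.32]
dp [0.001 0.028 0.002] dr [-0.001  0.001 -0.187]
t 5.225 pos [0.5599 0.0266 0.0644] yaw 148.6 F [ 0.07 -0.42 -0.32]
dp [0.005 0.057 0.002] dr [-0.001  0.001 -0.379]
t 5.225 pos [0.5599 0.0266 0.0644] yaw 148.6 F [ 0.07 -0.42 -0.32]
dp [0.012 0.085 0.002] dr [-0.001  0.001 -0.571]
t 5.225 pos [0.5599 0.0266 0.0644] yaw 148.6 F [ 0.07 -0.42 -0.32]
dp [0.021 0.112 0.002] dr [-0.001  0.001 -0.763]
t 5.225 pos [0.5599 0.0266 0.0644] yaw 148.6 F [ 0.07 -0.42 -0.32]
dp [0.033 0.138 0.002] dr [-0.001  0.001 -0.955]
```

View pics/g_wrist.png

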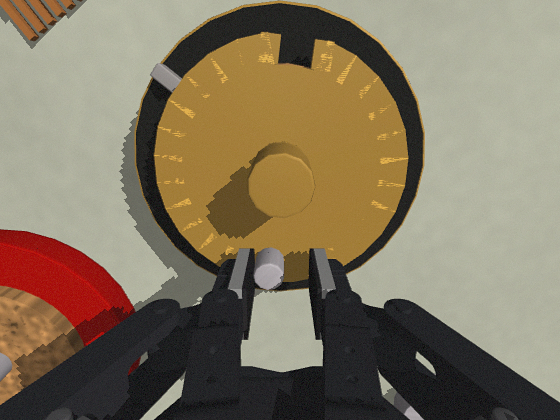

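>>> {"op": "play_rows", "data": {"dp": [[0.001,0.028,0.002],[0.005,0.057,0.002],[0.012,0.085,0.002],[0.021,0.112,0.002],[0.033,0.138,0.002]], "dr": [[0,0,-0.19],[0,0,-0.38],[0,0,-0.57],[0,0,-0.76],[0,0,-0.955]], "gripper": [0.4,0.4,0.4,0.4,0.4]}}

```text
time_s: 5.9
position: [0.5665, 0.0472, 0.0643]
tcp_rot: [-3.141, 0.001, 3.077]
contact_force: [-1.0, -1.2, -0.8]
grip_width: 0.3
```

```bash
python3 -c "
from h import *
steps(-4,st=4.6)"
```

```text
t 5.9 pos [0.5665 0.0472 0.0643] yaw 176.3 F [-0.99 -1.19 -0.8 ]
dp [0.002 0.021 0.002] dr [-0.001  0.002 -0.151]
t 5.9 pos [0.5665 0.0472 0.0643] yaw 176.3 F [-0.99 -1.19 -0.8 ]
dp [0.004 0.045 0.002] dr [-0.001  0.001 -0.311]
t 5.9 pos [0.5665 0.0472 0.0643] yaw 176.3 F [-0.99 -1.19 -0.8 ]
dp [0.009 0.069 0.002] dr [-0.001  0.001 -0.472]
t 5.9 pos [0.5665 0.0472 0.0643] yaw 176.3 F [-0.99 -1.19 -0.8 ]
dp [0.016 0.092 0.002] dr [-0.001  0.001 -0.632]
t 5.9 pos [0.5665 0.0472 0.0643] yaw 176.3 F [-0.99 -1.19 -0.8 ]
dp [0.024 0.115 0.002] dr [-0.001  0.001 -0.793]
```

>>> {"op": "play_rows", "data": {"dp": [[0.002,0.021,0.002],[0.004,0.045,0.002],[0.009,0.069,0.002],[0.016,0.092,0.002],[0.024,0.115,0.002]], "dr": [[0,0,-0.15],[0,0,-0.31],[0,0,-0.47],[0,0,-0.63],[0,0,-0.79]], "gripper": [0.4,0.4,0.4,0.4,0.4]}}

```text
time_s: 6.52
position: [0.564, 0.0647, 0.0643]
tcp_rot: [-3.141, 0.001, -2.811]
contact_force: [0.8, -0.7, -0.2]
grip_width: 0.304
```

```bash
python3 -c "
from h import *
plan_stud(19,.064)
im,d=cams.capture('wrist'); cv2.imwrite('pics/h_wrist.png',im[:,:,::-1])"
```

```text
t 6.525 pos [0.564  0.0647 0.0643] yaw -161.1 F [ 0.78 -0.66 -0.25]
dp [-0.    -0.     0.002] dr [-0.002  0.001 -0.003]
```

View pics/h_wrist.png

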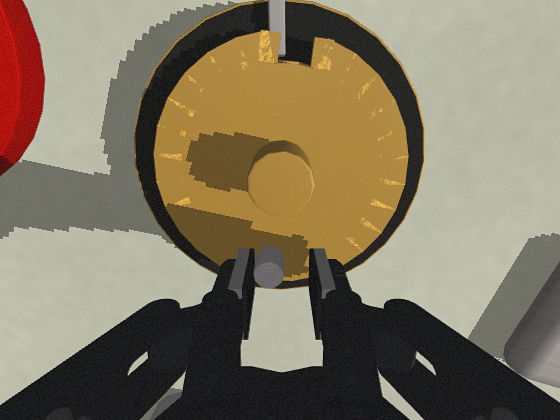

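The pin has reached the left edge of the notch. I'll measure the angle that remains.

```bash
cat > ang.py <<'E'
from h import *
im=cv2.imread("pics/h_wrist.png")[0:90,220:360]; cv2.imwrite("pics/h2.png",cv2.resize(im,None,fx=5,fy=5,interpolation=cv2.INTER_CUBIC))
def A(D):
    k=wp2w(*D["knob"]); 
    for a,(uv,z) in D.items():
        p=wp2w(uv,z); r=p-k; print(a,p.round(4),np.hypot(*r[:2]).round(4),np.degrees(np.arctan2(r[1],r[0])).round(1))
E
python3 ang.py; python3 - <<'E'
from ang import *
A(dict(knob=((281,184),.067),stud=((268,262),.056)))
E
```

```text
knob [0.521  0.0507 0.067 ] 0.0 0.0
stud [0.5591 0.0578 0.056 ] 0.0387 10.6
```

View pics/h2.png

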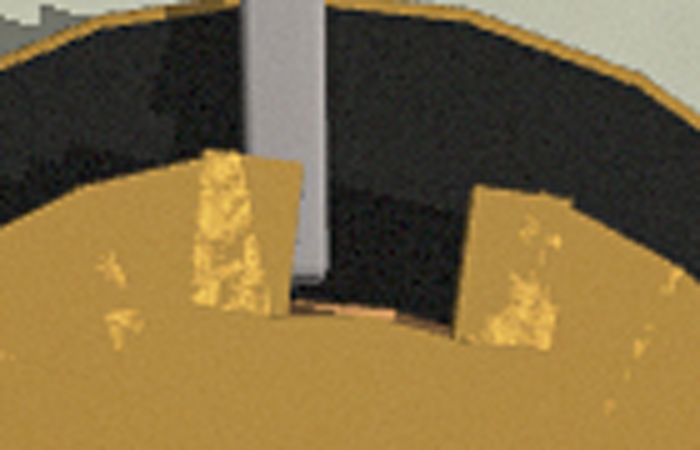

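```bash
python3 - <<'E'
from ang import *
A(dict(knob=((281,184),.067),pin=((277.1,20),.033),pin2=((277.3,44),.033),notch=((296.1,50),.039),nl=((279.4,50),.039),nr=((313,50),.039)))
for i in (6,8,10): plan_stud(19+i,.064)
E
```

```text
knob [0.521  0.0507 0.067 ] 0.0 0.0
pin [0.4634 0.0289 0.033 ] 0.0616 -159.3
pin2 [0.472 0.032 0.033] 0.0525 -159.1
notch [0.4724 0.0403 0.039 ] 0.0498 -168.0
nl [0.4746 0.0339 0.039 ] 0.0494 -160.1
nr [0.4701 0.0469 0.039 ] 0.0511 -175.7
t 6.575 pos [0.5639 0.065  0.0643] yaw -160.8 F [-0.01  0.92  1.37]
dp [0.002 0.029 0.002] dr [-0.002  0.001 -0.204]
t 6.575 pos [0.5639 0.065  0.0643] yaw -160.8 F [-0.01  0.92  1.37]
dp [0.003 0.039 0.002] dr [-0.002  0.001 -0.274]
t 6.575 pos [0.5639 0.065  0.0643] yaw -160.8 F [-0.01  0.92  1.37]
dp [0.004 0.049 0.002] dr [-0.002  0.001 -0.344]
```

>>> {"op": "play_rows", "data": {"dp": [[0.001,0.02,0.002],[0.003,0.042,0.002],[0.003,0.042,0.002],[0.003,0.042,0.002]], "dr": [[0,0,-0.15],[0,0,-0.3],[0,0,-0.3],[0,0,-0.3]], "gripper": [0.4,0.4,0.4,0.4]}}

```text
time_s: 7.08
position: [0.5615, 0.0707, 0.0641]
tcp_rot: [-3.141, 0.001, -2.66]
contact_force: [-0.4, 0.0, 0.5]
grip_width: 0.302
```

```bash
python3 -c "
from h import *
plan_stud(27.7,.064)
im,d=cams.capture('wrist'); cv2.imwrite('pics/i_wrist.png',im[:,:,::-1])
im=im[0:90,220:360]; cv2.imwrite('pics/i2.png',cv2.resize(im[:,:,::-1],None,fx=5,fy=5,interpolation=cv2.INTER_CUBIC))"
```

```text
t 7.075 pos [0.5615 0.0707 0.0641] yaw -152.4 F [-0.43  0.04  0.5 ]
dp [0.001 0.002 0.001] dr [-0.002  0.002 -0.004]
```

View pics/i_wrist.png

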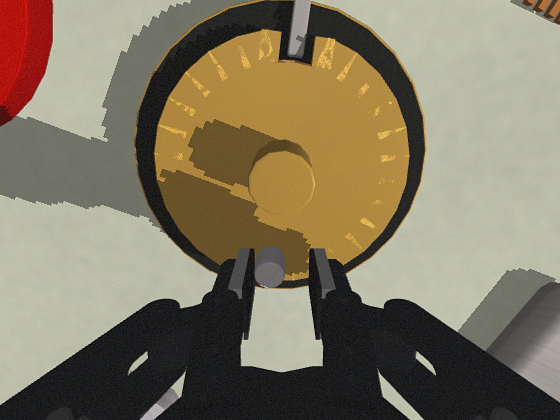

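View pics/i2.png

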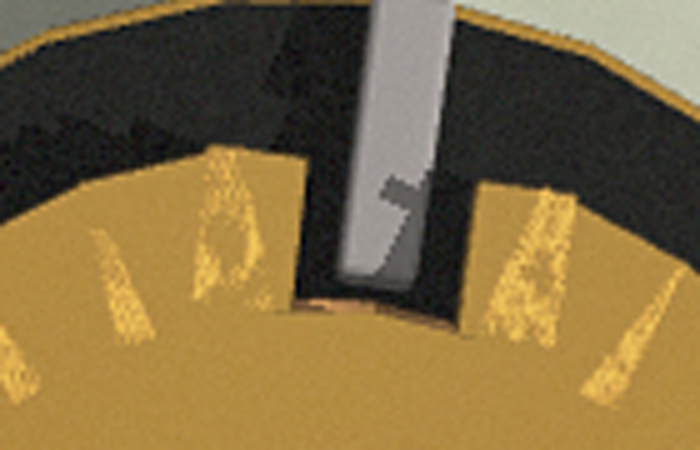

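The pin is centred in the notch, with both centres at crop x≈382. I'll check the angles, then plan the retreat upward and the press.

```bash
python3 - <<'E'
from ang import *
A(dict(knob=((281,182),.067),pin=((300,20),.033),pin2=((297,49),.033),notch=((296.4,50),.039)))
plan([.5213,.0503,.13],np.radians(-152.4))
E
```

```text
knob [0.5206 0.0499 0.067 ] 0.0 0.0
pin [0.4632 0.0287 0.033 ] 0.0612 -159.8
pin2 [0.4734 0.0329 0.033 ] 0.0501 -160.2
notch [0.4747 0.0329 0.039 ] 0.0489 -159.8
t 7.125 pos [0.5615 0.0707 0.0641] yaw -152.4 F [-0.54  0.33 -0.08]
dp [ 0.3    0.003 -0.44 ] dr [-0.002  0.001  0.   ]
```

>>> {"op": "play_rows", "data": {"dp": [[0,-0.03,0],[0,-0.03,0],[0,-0.03,-0.2],[0,-0.03,-0.44],[0,-0.03,-0.44]], "dr": [[0,0,0],[0,0,0],[0,0,0],[0,0,0],[0,0,0]], "gripper": [0.4,0.4,0.4,0.4,0.4]}}

```text
time_s: 7.75
position: [0.5649, 0.0668, 0.1325]
tcp_rot: [-3.139, 0.005, -2.66]
contact_force: [-0.0, 0.7, 0.1]
grip_width: 0.3
```

```bash
python3 -c "
from h import *
plan([.5213,.0503,.12],np.radians(-152.4))"
```

```text
t 7.75 pos [0.5649 0.0668 0.1325] yaw -152.4 F [-0.04  0.67  0.14]
dp [0.309 0.037 0.082] dr [-0.006  0.01  -0.001]
```

>>> {"op": "play_rows", "data": {"dp": [[0.15,0.02,0.02],[0.309,0.037,0.05],[0.309,0.037,0.08],[0.309,0.037,0.08]], "dr": [[0,0,0],[0,0,0],[-0.006,0.01,0],[-0.006,0.01,0]], "gripper": [1,1,1,1], "newtons": 20}}

```text
time_s: 8.25
position: [0.5216, 0.0503, 0.1197]
tcp_rot: [3.141, -0.001, -2.661]
contact_force: [0.3, 0.8, -0.5]
grip_width: 0.001
```

```bash
python3 -c "
from h import *
plan([.5213,.0503,.090],np.radians(-152.4))
print(robot.state()['grip_width'])
im,d=cams.capture('wrist'); cv2.imwrite('pics/j_wrist.png',im[:,:,::-1])
im,d=cams.capture('side'); cv2.imwrite('pics/j_side.png',im[:,:,::-1])"
```

```text
t 8.25 pos [0.5216 0.0503 0.1197] yaw -152.4 F [ 0.27  0.77 -0.47]
dp [0.001 0.001 0.198] dr [ 0.001 -0.001 -0.001]
0.0008571817773015659
```

View pics/j_wrist.png

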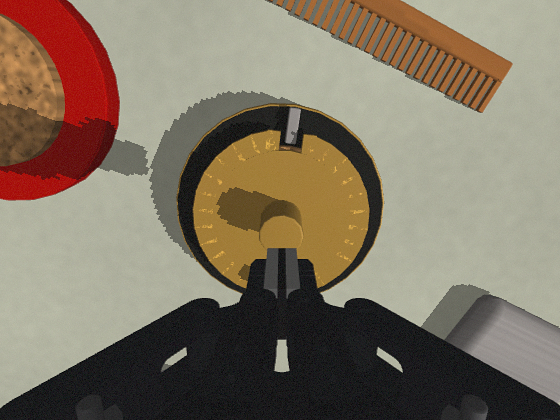

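View pics/j_side.png

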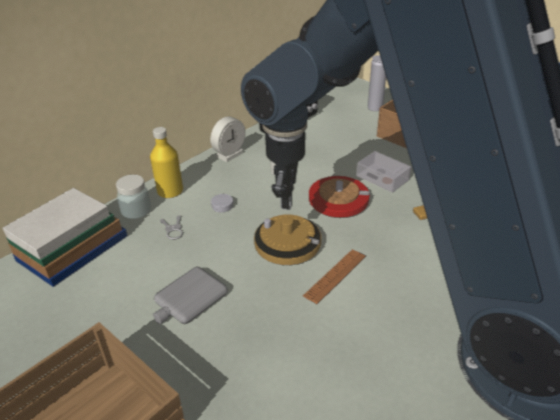

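>>> {"op": "play_rows", "data": {"dp": [[0,0,0.1],[0,0,0.19],[0,0,0.21],[0,0,0.22]], "dr": [[0,0,0],[0,0,0],[0,0,0],[0,0,0]], "gripper": [1,1,1,1]}}

```text
time_s: 8.85
position: [0.5218, 0.0504, 0.0867]
tcp_rot: [3.141, -0.0, -2.66]
contact_force: [0.8, 0.4, 0.3]
grip_width: 0.005
```

>>> {"op": "play_rows", "data": {"dp": [[0,0,0.01],[0,0,0.015],[0,0,0.02],[0,0,0.025],[0,0,0.03]], "dr": [[0,0,0],[0,0,0],[0,0,0],[0,0,0],[0,0,0]], "gripper": [1,1,1,1,1]}}

```text
time_s: 9.48
position: [0.5221, 0.0504, 0.0829]
tcp_rot: [-3.141, 0.0, -2.66]
contact_force: [-2.3, -0.2, 5.5]
grip_width: 0.006
```

>>> {"op": "play_rows", "data": {"dp": [[0,0,0.01],[0,0,0.015],[0,0,0.02],[0,0,0.025],[0,0,0.03]], "dr": [[0,0,0],[0,0,0],[0,0,0],[0,0,0],[0,0,0]], "gripper": [1,1,1,1,1]}}

```text
time_s: 10.1
position: [0.5222, 0.0504, 0.0795]
tcp_rot: [-3.141, 0.001, -2.66]
contact_force: [-7.7, 0.6, 19.5]
grip_width: -0.004
```

```bash
python3 -c "
from h import *
plan([.5213,.0503,.12],np.radians(-152.4))
im,d=cams.capture('wrist'); cv2.imwrite('pics/k_wrist.png',im[:,:,::-1])
im,d=cams.capture('side'); cv2.imwrite('pics/k_side.png',cv2.resize(im[190:275,230:345,::-1],None,fx=5,fy=5,interpolation=cv2.INTER_CUBIC))"
```

```text
t 10.1 pos [0.5222 0.0504 0.0795] yaw -152.4 F [-7.7   0.61 19.46]
dp [ 0.005  0.002 -0.27 ] dr [-0.001  0.001 -0.   ]
```

View pics/k_wrist.png

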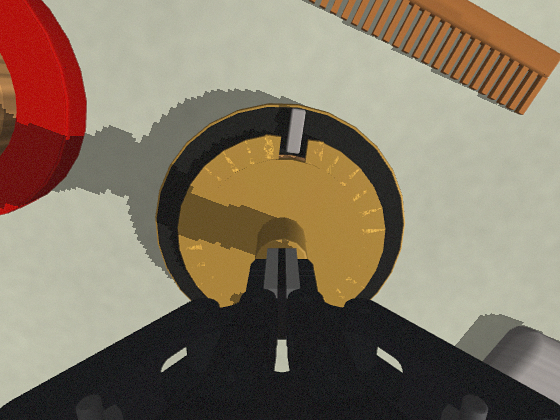

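View pics/k_side.png

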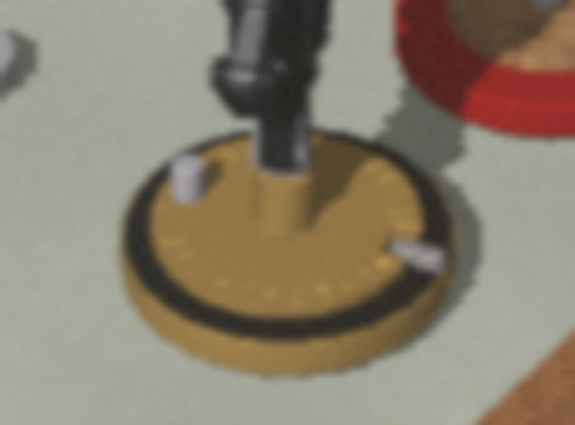

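The lid is down, and the pin now stands up inside the notch. I'll retreat and check.

>>> {"op": "play_rows", "data": {"dp": [[0,0,-0.05],[0,0,-0.2],[0,0,-0.5],[0,0,-0.8],[0,0,-0.8]], "dr": [[0,0,0],[0,0,0],[0,0,0],[0,0,0],[0,0,0]], "gripper": [1,1,1,1,1]}}

```text
time_s: 10.82
position: [0.5237, 0.0505, 0.2031]
tcp_rot: [-3.138, 0.007, -2.66]
contact_force: [-0.4, 0.5, -0.7]
grip_width: -0.004
```

>>> {"op": "play_rows", "data": {"dp": [[-0.1,0,0],[-0.3,0,0],[-0.4,0,0],[-0.4,0,0]], "dr": [[0,0,0],[0,0,0],[0,0,0],[0,0,0]], "gripper": [1,1,1,1]}}

```text
time_s: 11.32
position: [0.5769, 0.0785, 0.2025]
tcp_rot: [-3.139, 0.006, -2.66]
contact_force: [-0.8, -0.7, 0.4]
grip_width: -0.001
```

```bash
python3 - <<'E'
from h import *
s=robot.state();print(s["position"],s["contact_force"])
im,d=cams.capture('wrist'); cv2.imwrite('pics/l_wrist.png',im[:,:,::-1])
c=cams.get_calibration("wrist");K=c["camera_matrix"];H=c["hand_eye"];R=Ro.from_euler('xyz',s["tcp_rot"]).as_matrix()
v,u=np.mgrid[:420,:560]; P=np.stack([(u-K[0,2])/K[0,0]*d,-(v-K[1,2])/K[1,1]*d,-d],-1)@H[:3,:3].T+H[:3,3]; P=P@R.T+s["position"]
P[d==0]=0
r=np.hypot(P[...,0]-.5213,P[...,1]-.0503); a=np.degrees(np.arctan2(P[...,1]-.0503,P[...,0]-.5213))
for n,m in (("knob",r<.009),("plate",(r>.025)&(r<.037)),("rubber",(r>.0595)&(r<.069)&(abs(a+160)>15)),("ledge",(r>.09)&(r<.12)),("pin",(r>.05)&(r<.068)&(abs(a+160)<1.5))):
    z=P[m][:,2]; print(n,len(z),np.median(z).round(4))
m=(r>.025)&(r<.037)&(abs(P[...,2]-.033)<.006); q=P[m]; print("plane",np.linalg.lstsq(np.c_[q[:,:2],np.ones(len(q))],q[:,2],rcond=None)[0])
im,d=cams.capture('top'); cv2.imwrite('pics/l_top.png',im[:,:,::-1])
E
```

```text
[0.57685254 0.07846985 0.20254614] [-0.78559608 -0.71758351  0.39533321]
knob 442 0.0611
plate 3354 0.0334
rubber 17646 0.2502
ledge 19082 0.0005
pin 97 0.0334
plane [-0.00064587 -0.0001345   0.03372824]
```

View pics/l_wrist.png

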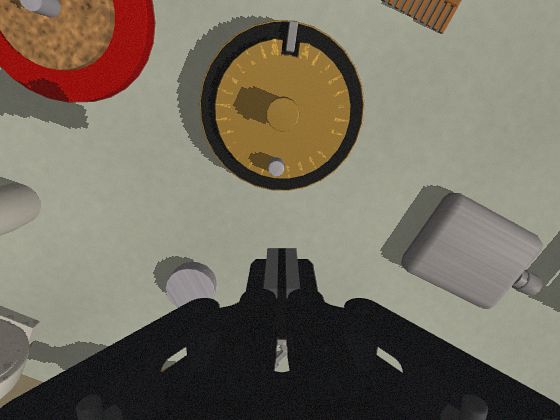

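View pics/l_top.png

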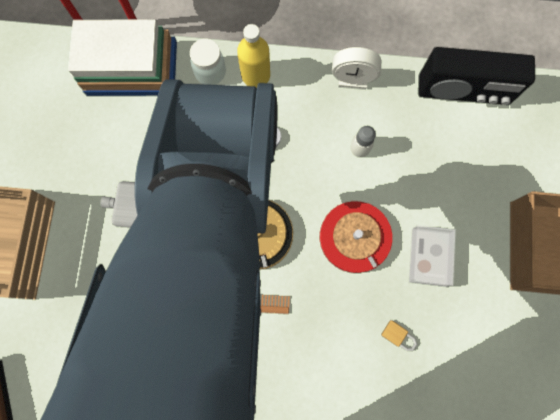

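```bash
python3 -c "
from rig import robot
print(robot.close_job())"
```

```text
the job is handed in; nothing more can be done
None
```

The lid's notch is over the pin, the lid is pressed home, and I handed the job in at about 11 s; no verdict came back.

- **Turning:** I lowered the half-open fingers around the stud, a loose cage rather than a grip. I pushed the stud about 162° counter-clockwise. The wrist view then put the notch at -159.8° and the pin at about -160°.
- **Pressing:** I pressed the knob down with shut fingers until the force reached about 19.5 N. The fingertips were then at 60.5 mm, the height given for the knob when home.
- **Checks after backing off:**
  - The lid is home and level. The knob top read 60.6 mm above the ledge, against 60.5 at home. The plate top read about 33 mm, against 32.5. The plate's tilt was under 0.1°.
  - The pin stands in the notch and nothing touches the robot.
  - No bystander I could see had moved. In the last top view the arm hid the keys completely and covered part of the comb, flask and balm tin. I did not measure their positions.
- **Failed check:** the depth reading of the rubber shoulder was unusable (0.25 m), because the sample also took in points that were not on the shoulder. I disregarded it.

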